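Set the coffee tools into their own bores

TASK

The four pieces in the wooden coffee-tool station have all been put back in the wrong places: the slim ones rattle in bores that are too wide, the broad ones only stand on top of bores that are too small. Change them round so that each stands upright on the floor of the bore cut for its own width, the slimmest in the narrowest bore and so on up to the sugar pot in the widest; the empty rubber mat can serve as the spare spot on the way. Never tip a piece over, and leave the cup beside the station where it stands.

Things in the scene. Friction and masses are not known exactly. Their poses are not given: they have to be found in the camera images.
- needle_tool: Coffee needle distributor, the slimmest piece: upright, round, 30 mm in diameter, 80 mm tall, 0.12 kg; bare metal sleeve below, dark wood barrel 27 to 29 mm thick from 28 to 74 mm up. Grip the barrel from above, 58 mm above the foot. Origin: centre of underside, z up its axis, yaw meaningless. Goes into insert_41. Starts on the floor of the 69 or 85 mm bore.
- shaker: Cocoa shaker, the second slimmest piece: plain upright steel can 44 mm in diameter with a low perforated dome, 71 mm tall, straight sides up to 63 mm, 0.14 kg. Grip its sides from above, 48 mm above the foot. Origin: centre of underside, z up its axis, yaw meaningless. Goes into insert_55. Starts on the floor of the 69 or 85 mm bore.
- press_tamper: Coffee tamper: round metal foot 58 mm in diameter and 18 mm high, a neck, then an upright wooden handle at most 34 mm thick from 32 to 85 mm; 0.34 kg. Grip the handle from above, 62 mm above the foot's underside. Origin: centre of underside, z up its axis, yaw meaningless. Goes into insert_69. Starts on top of insert_41, too broad to enter its bore.
- sugar_pot: Sugar pot, the broadest piece: white round pot 74 mm in diameter, flat wooden lid fixed on it, top at 51 mm, with a wooden knob 26 mm thick (19 at its root) from 51 to 80 mm; 0.32 kg. Grip the knob from above, 73 mm above the foot. Origin: centre of underside, z up its axis, yaw meaningless. Goes into insert_85. Starts on top of insert_55, too broad to enter its bore.
- insert_41: Light wooden insert of the tool station, 95 mm square, 24 mm thick, fixed; in its middle a round blind bore 41 mm across, 14 mm deep, the narrowest of the four, for the needle tool. Origin: centre of underside; z up, x and y along its sides; bore floor 10 mm, top face 24 mm above the origin. The four inserts differ only in the bore and can lie in any of the four places.
- insert_55: Light wooden insert of the tool station, 95 mm square, 24 mm thick, fixed; in its middle a round blind bore 55 mm across, 14 mm deep, the second narrowest, for the cocoa shaker. Origin: centre of underside; z up, x and y along its sides; bore floor 10 mm, top face 24 mm above the origin. The four inserts differ only in the bore and can lie in any of the four places.
- insert_69: Light wooden insert of the tool station, 95 mm square, 24 mm thick, fixed; in its middle a round blind bore 69 mm across, 14 mm deep, the second widest, for the tamper. Origin: centre of underside; z up, x and y along its sides; bore floor 10 mm, top face 24 mm above the origin. The four inserts differ only in the bore and can lie in any of the four places.
- insert_85: Light wooden insert of the tool station, 95 mm square, 24 mm thick, fixed; in its middle a round blind bore 85 mm across, 14 mm deep, the widest of the four, for the sugar pot. Origin: centre of underside; z up, x and y along its sides; bore floor 10 mm, top face 24 mm above the origin. The four inserts differ only in the bore and can lie in any of the four places.
- rubber_mat: Black ribbed rubber mat left of the station, 120 by 84 mm, 6 mm thick, fixed, empty at the start: the spare spot for one piece. Origin: centre of underside, x along its long side. (The station is a dark wooden tray 208 mm square, rim 16 mm high, that holds the four inserts two by two, 96 mm apart, undersides 6 mm above the worktop.)
- cup: Bystander, not to be moved: cream handleless espresso cup 62 mm in diameter and 58 mm tall, standing on the worktop behind the mat, left of the station's far corner. Origin: centre of its underside. (Room: a door frame stands upright near x 0.38, y -0.2, from it a wall runs on obliquely along the worktop's right end; wall cabinets hang over the back from 0.47 m up.)

How it is judged (in metres and radians):
At the end, for the whole second after the job is handed in: Needle tool in the 41 mm bore, cocoa shaker in the 55, tamper in the 69, sugar pot in the 85: each foot at most 4 mm above the bore's floor and 12 mm off its axis, upright within 0.10 rad, released and at rest; the cup within 20 mm of where it stood (horizontal distance between needle_tool and insert_41 below 0.012 m and z of needle_tool in the frame of insert_41 below 0.014 m and angle between each of needle_tool, shaker, press_tamper, sugar_pot's own z axis and vertical below 0.1 rad and linear speed of each of needle_tool, shaker, press_tamper, sugar_pot below 0.02 m/s and horizontal distance between shaker and insert_55 below 0.012 m and z of shaker in the frame of insert_55 below 0.014 m and horizontal distance between press_tamper and insert_69 below 0.012 m and z of press_tamper in the frame of insert_69 below 0.014 m and horizontal distance between sugar_pot and insert_85 below 0.012 m and z of sugar_pot in the frame of insert_85 below 0.014 m and distance of cup from where it was at the start of the episode below 0.02 m); the robot touches nothing.
It fails at once if the needle tool is tipped by more than 0.6 rad (angle between needle_tool's own z axis and vertical above 0.6 rad).
It fails at once if the cocoa shaker is tipped by more than 0.6 rad (angle between shaker's own z axis and vertical above 0.6 rad).
It fails at once if the tamper is tipped by more than 0.6 rad (angle between press_tamper's own z axis and vertical above 0.6 rad).
It fails at once if the sugar pot is tipped by more than 0.6 rad (angle between sugar_pot's own z axis and vertical above 0.6 rad).
It fails at once if the cup is pushed more than 20 mm from its place (distance of cup from where it was at the start of the episode above 0.02 m).
It also fails if it takes over 136 s, if anything falls off the work surface, if the arm or the gripper's body presses on something with over 40 N, if the wrist force passes 120 N, or if a joint passes its speed limit or range.

ROBOT

A 6-joint arm with a two-finger parallel gripper is mounted at the origin on a cart in front of the work surface, level with it; the furniture and walls round the work are solid. World frame = base frame: x ahead of the robot, y to its left, z up, the work surface at z = 0. Lengths are in m, angles in degrees, forces in N, time in s.
With the tool pointing down it reaches from about 0.3 to 0.825 m from the base axis. Payload 5.4 kg.
Tool frame: the origin (TCP) lies between the finger pads; the fingertips stand 22 mm ahead of it and the grasp point (between the pads) lies 3 mm ahead of it (bot.nose_length is the distance from the TCP to the fingertips, in m); z points along the fingers, y is the line along which they close (so a half turn about z gives the same grasp; the last joint's range is limited). The gripper opens to 92 mm and grips with 3 to 60 N. Pads are 20 mm wide; open, the fingers measure 128 mm over their backs; the gripper's body (75 mm by 189 mm) begins 69 mm behind the grasp point.
Start: joints at [57.806, 9.076, 91.501, -0, 79.423, -12.038], TCP at [0.198, 0.54, 0.237] pointing down, gripper open.
Joint ranges: [-166.64, 166.64], [-54.1, 131.32], [10.49, 154.53], [-73.88, 253.88], [9.74, 151.15], [-171.62, 171.62]. Speed limits (degrees/s): [147.25, 147.25, 180, 180, 180, 180].

INTERFACE

Orientations are given as [roll, pitch, yaw] about the fixed x, y, z axes, in that order (R = Rz(yaw) Ry(pitch) Rx(roll)).
In Python, from cell import monitor, snapshot, camera_model, workorder, bot gives the robot as it stands.
- The arm moves only by the tool arm_command, never from a script. Its argument "deltas" is one flat list of numbers, 6 for each row, row after row: the shift along the tool's x, y, z in units of 0.04 m (1.0 is 0.04 m), then the turn, a rotation vector about the tool's x, y, z in units of 0.12 rad (1.0 is 0.12 rad). In form: [dx, dy, dz, wx, wy, wz, dx, dy, dz, wx, wy, wz, ...]. A call has 1 to 20 rows; each row shifts and turns the commanded pose from where the row before left it, along the tool's axes as they then stand; what a row does not reach is not made up. A row lasts 1/12 s, in which the tool goes at most 41.7 mm and 7.16 degrees, less where a joint would pass 70% of its speed; a pose out of reach is approached as far as the arm can. A call with a number of a shift or a turn outside -1 to 1 is refused whole. A call with a gripper value outside its range is refused whole. "gripper" is the finger opening in mm, from 0 to 91.9, set as the call begins (left out, the last holds). The fingers move at their own pace and stop on an object; "squeeze" is the grip in N (left out, the last holds). Time passes only in rows, so rows that do not move let the fingers close. It gives the time, the measured TCP pose, the force, the opening and the grip force at its end, in the units of the state.
- monitor.sense(): the state, without advancing time (a new reading comes with each control period).
- snapshot(name): name is "scene" or "top" or "wrist"; returns the picture (384x512x3 uint8, red, green, blue); there is no depth.
- camera_model(name): a dict with "fovy" (degrees; the focal length in pixels is half the picture's height over the tangent of half this angle, whatever the lens; pixels are square), "cx", "cy" (the principal point, pixels), "extrinsics" (4x4, takes a point from camera to world coordinates); the wrist camera has in their place "mount" (4x4, takes a point from camera to tool coordinates, whose origin is the TCP and whose axes are the flange's). Camera axes: x right, y down, z forward; pixel columns grow to the right and rows downward; lengths in m; the calibration is good to about 2 mm. A picture is of the moment at which its call begins: read the wrist's pose just before it. camera_model takes no time and is no camera call.
- workorder.job_done(): hands the job in; it is judged then, once.
The state is a dict: "time_s": time; "joints": joint angles; "qd": joint speeds; "joint_torque": joint torques, N m; "position": TCP position; "orientation": TCP orientation; "wrist_force": force on the tool from outside, world axes, zero at the start; "ft_torque": the same for the moment, N m; "opening": opening from 0.0 (shut) to 1.0 (fully open); "finger_force": force on a finger pad.
Only numpy, scipy, OpenCV 4.12 (cv2) and the standard library are available. Lean on these libraries where they do the work, as an engineer would, in place of code of your own. Each camera call takes 0.05 s, during which the arm holds its last target. There are 200 camera calls.

## Working session

There is one attempt and no reset: what is moved stays moved. The work goes in short steps, Python scripts to look and compute and a tool call to move; the robot and the scene stay as the last step left them, time stands still between calls to the robot, and variables do not carry over. Pictures are saved under pics/ and viewed, at most 14 in all, crops included, and the job is handed in when it is done.

Besides the shell and the picture viewer there is one more tool, called after "Emit:" by a JSON object that holds its "api" and its "payload". arm_command: Moves the arm, as the interface text tells. Its arguments: {"type":"object","properties":{"deltas":{"type":"array","items":{"type":"number"}},"gripper":{"type":"number"},"squeeze":{"type":"number"}},"required":["deltas"]}

```bash
mkdir -p pics; ls; python3 - <<'E'
from cell import monitor, snapshot, camera_model, bot
import cv2, numpy as np
np.set_printoptions(precision=4,suppress=True)
s=monitor.sense();print(s['time_s'],s['position'],s['orientation'])
for n in ("scene","top","wrist"):
    im=snapshot(n); cv2.imwrite(f"pics/{n}0.png",im[:,:,::-1]); print(n,camera_model(n))
E
```

```text
pics
0.0 [0.1978 0.5393 0.2356] [-179.8938   -0.022   159.8431]
scene {'fovy': 43.30655338925497, 'cx': 255.68670070549027, 'cy': 201.5518555183189, 'extrinsics': array([[ 0.4624, -0.6955,  0.55  , -0.0737],
       [-0.8866, -0.356 ,  0.2952, -0.0462],
       [-0.0096, -0.6241, -0.7813,  0.7625],
       [ 0.    ,  0.    ,  0.    ,  1.    ]])}
top {'fovy': 54.81460844474597, 'cx': 249.55465595106523, 'cy': 194.98642728154664, 'extrinsics': array([[ 0.0078, -0.9968,  0.0799,  0.3781],
       [-1.    , -0.0077,  0.0024,  0.2328],
       [-0.0018, -0.0799, -0.9968,  0.906 ],
       [ 0.    ,  0.    ,  0.    ,  1.    ]])}
wrist {'fovy': 66.03427022731076, 'cx': 255.71453103277676, 'cy': 188.60883081739163, 'mount': array([[ 0.0002, -0.9711, -0.2388,  0.0672],
       [ 1.    ,  0.0002, -0.0001,  0.0002],
       [ 0.0001, -0.2388,  0.9711, -0.1486],
       [ 0.    ,  0.    ,  0.    ,  1.    ]])}
```

```bash
python3 - <<'E'
import cv2,numpy as np
t=cv2.imread('pics/top0.png');s=cv2.imread('pics/scene0.png')
cv2.imwrite('pics/top0b.png',cv2.resize(t,(768,576),interpolation=cv2.INTER_CUBIC))
cv2.imwrite('pics/scene0b.png',cv2.resize(s,(768,576),interpolation=cv2.INTER_CUBIC))
E
```

```text
(no output)
```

View pics/top0b.png

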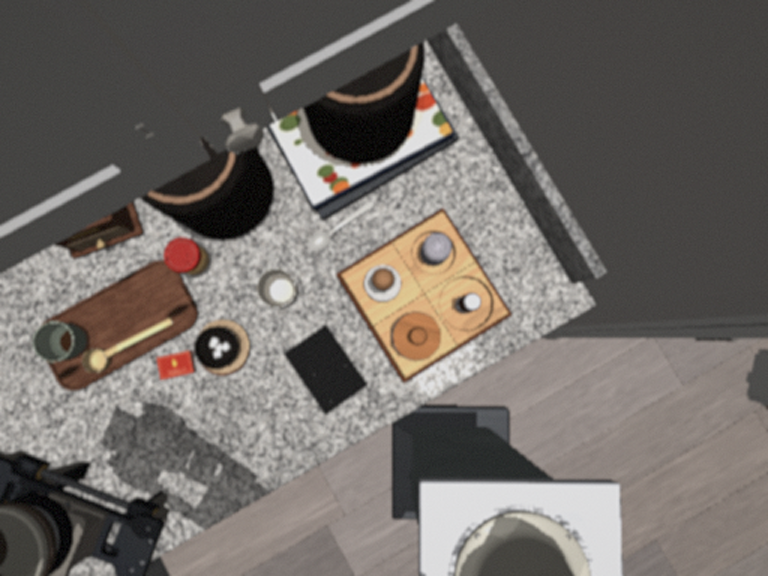

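View pics/scene0b.png

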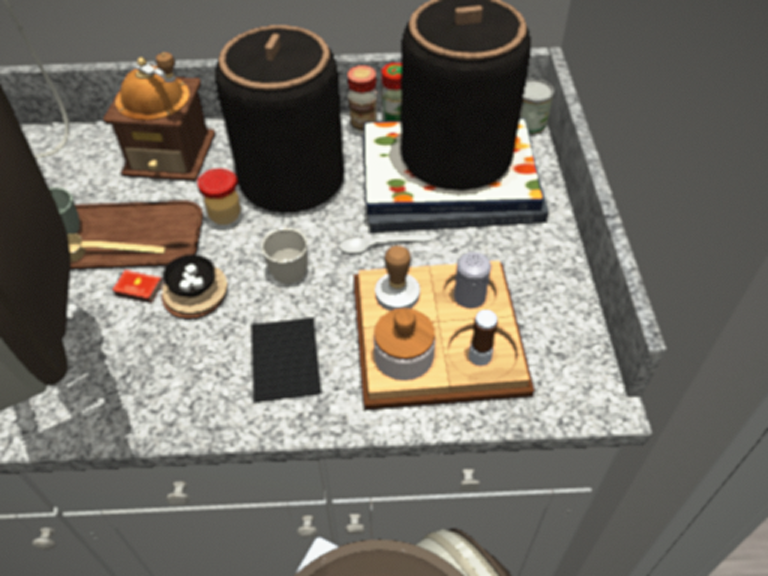

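The top view shows the tray with corners at about (339,275), (443,211), (509,316) and (405,380). The tamper is at (383,280), the shaker at (437,248), the needle tool at (472,301), the pot at (416,337), the mat at (326,369) and the cup at (279,290). The needle tool's bore looks the widest (85) and the shaker's is the 69. The scene view agrees. Next I triangulate.

```bash
cat > h.py <<'E'
import numpy as np, cv2
from scipy.spatial.transform import Rotation as R
from cell import monitor, snapshot, camera_model
np.set_printoptions(precision=4,suppress=True)
def pose():
    s=monitor.sense();T=np.eye(4);T[:3,:3]=R.from_euler('xyz',s['orientation'],degrees=True).as_matrix();T[:3,3]=s['position'];return T
def ray(m,E,uv):
    f=192/np.tan(np.radians(m['fovy'])/2)
    d=E[:3,:3]@np.array([(uv[0]-m['cx'])/f,(uv[1]-m['cy'])/f,1]);return E[:3,3],d/np.linalg.norm(d)
def cam(n,T=None):
    m=camera_model(n);return m,(m['extrinsics'] if n!='wrist' else T@m['mount'])
def onz(n,uv,z,T=None):
    o,d=ray(*cam(n,T),uv);return o+d*(z-o[2])/d[2]
def tri(rays):
    A=sum(np.eye(3)-np.outer(d,d) for o,d in rays);b=sum((np.eye(3)-np.outer(d,d))@o for o,d in rays)
    p=np.linalg.solve(A,b);return p,max(np.linalg.norm(np.cross(p-o,d)) for o,d in rays)
def proj(n,p,T=None):
    m,E=cam(n,T);c=E[:3,:3].T@(np.array(p)-E[:3,3]);f=192/np.tan(np.radians(m['fovy'])/2)
    return np.array([m['cx']+f*c[0]/c[2],m['cy']+f*c[1]/c[2]])
def go(target,yaw,T=None):
    "total shift in tool units of .04 m, total turn about tool z in units .12 rad (tool down)"
    T=pose() if T is None else T
    d=T[:3,:3].T@(np.array(target)-T[:3,3])/.04
    r=(R.from_matrix(T[:3,:3]).inv()*R.from_euler('xyz',[180,0,yaw],degrees=True)).as_rotvec()/.12
    return d,r
E
python3 - <<'E'
from h import *
pts=dict(tamper=((384,278),(399,252)),shaker=((438,243),(473,262)),needle=((473,300),(487,319)),knob=((417,335),(405,314)),
 nearR=((509,314),(528,388)),nearL=((405,378),(366,398)),cup=((281,290),(286,243)),matNL=((326,411),(257,397)),matFR=((326,328),(314,321)))
for k,(a,b) in pts.items():
    print(k,*tri([ray(*cam('top'),np.array(a)/1.5),ray(*cam('scene'),np.array(b)/1.5)]))
for uv in [(339,275),(443,211),(509,316),(405,380)]: print(onz('top',np.array(uv)/1.5,.03))
E
```

```text
tamper [0.4633 0.2204 0.1102] 0.0006703251749214725
shaker [0.5193 0.1409 0.077 ] 0.0017417075225739315
needle [0.4336 0.0894 0.0888] 0.00017618292968689853
knob [0.382  0.1722 0.1086] 0.001120415704276349
nearR [0.416  0.0197 0.0142] 0.0012513246453293944
nearL [0.3132 0.1861 0.0164] 0.000976404376845449
cup [0.4478 0.3774 0.0651] 0.0008235188585651357
matNL [0.2597 0.3103 0.0032] 0.0008268109299430695
matFR [ 0.3933  0.3116 -0.0016] 0.00207087293604657
[0.4757 0.2912 0.03  ]
[0.58  0.126 0.03 ]
[0.4128 0.0224 0.03  ]
[0.3116 0.1859 0.03  ]
```

Emit:
{"api": "arm_command", "payload": {"deltas": [0, 0, -0.1, 0, 0, 1, 0, 0, -0.1, 0, 0, 1, 0, 0, -0.1, 0, 0, 1, 0, 0, -0.1, 0, 0, 1, 0, 0, -0.1, 0, 0, 1, 0, 0, -0.1, 0, 0, 1, 0, 0, -0.1, 0, 0, 1, 0, 0, -0.1, 0, 0, 1, 0, 0, -0.1, 0, 0, 1, 0, 0, -0.1, 0, 0, 1, 0, 0, 0, 0, 0, 1, 0, 0, 0, 0, 0, 1, 0, 0, 0, 0, 0, 1, 0, 0, 0, 0, 0, 1, 0, 0, 0, 0, 0, 1, 0, 0, 0, 0, 0, 1, 0, 0, 0, 0, 0, 1, 0, 0, 0, 0, 0, 1, 0, 0, 0, 0, 0, 0.6, 0, 0, 0, 0, 0, 0], "gripper": 50}}

```text
time_s: 1.82
position: [0.198, 0.5396, 0.2762]
orientation: [180.0, 0.0, 31.9]
wrist_force: [0.2, -0.5, 0.2]
opening: 0.547
finger_force: 0.0
```

```bash
python3 - <<'E'
from h import *
s=monitor.sense();print(s['time_s'],s['position'],s['orientation'],s['joints'])
print(go([.445,.156,.27],32))
E
```

```text
1.8167 [0.198  0.5396 0.2762] [179.9813   0.0446  31.857 ] [ 57.8045   7.6828  88.5722   0.0027  83.7933 115.9472]
(array([ 0.1832, 11.4036,  0.1577]), array([ 0.0027,  0.0065, -0.0208]))
```

Emit:
{"api": "arm_command", "payload": {"deltas": [0.015, 0.95, 0, 0, 0, 0, 0.015, 0.95, 0, 0, 0, 0, 0.015, 0.95, 0, 0, 0, 0, 0.015, 0.95, 0, 0, 0, 0, 0.015, 0.95, 0, 0, 0, 0, 0.015, 0.95, 0, 0, 0, 0, 0.015, 0.95, 0, 0, 0, 0, 0.015, 0.95, 0, 0, 0, 0, 0.015, 0.95, 0, 0, 0, 0, 0.015, 0.95, 0, 0, 0, 0, 0.015, 0.95, 0, 0, 0, 0, 0.015, 0.95, 0, 0, 0, 0, 0, 0, 0, 0, 0, 0, 0, 0, 0, 0, 0, 0, 0, 0, 0, 0, 0, 0]}}

```text
time_s: 3.07
position: [0.4452, 0.1571, 0.2764]
orientation: [-180.0, 0.0, 32.0]
wrist_force: [0.2, 0.3, -0.7]
opening: 0.543
finger_force: 0.0
```

```bash
python3 - <<'E'
from h import *
T=pose();print(T, monitor.sense()['time_s']);np.save('T1.npy',T)
im=snapshot('wrist');cv2.imwrite('pics/w1.png',cv2.resize(im[:,:,::-1],(768,576),interpolation=cv2.INTER_CUBIC))
E
```

```text
[[ 0.8479  0.5302 -0.0007  0.4452]
 [ 0.5302 -0.8479  0.0005  0.1571]
 [-0.0004 -0.0008 -1.      0.2764]
 [ 0.      0.      0.      1.    ]] 3.0667
```

View pics/w1.png

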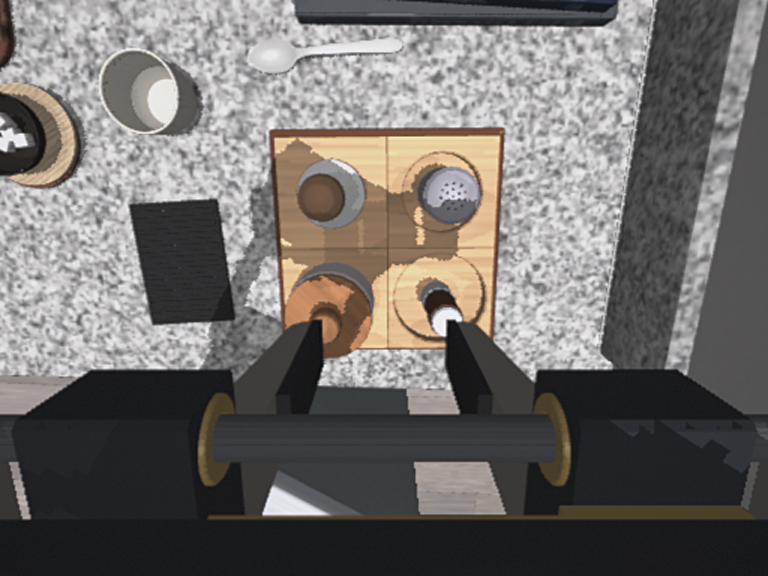

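The wrist view shows the inserts' centre seam at (387,248). The 85 bore spans x 393..484 and y 256..341, and the 69 bore spans x 402..482 and y 152..~229. The needle top is at (446,321), the shaker top at (452,190), the tamper top at (322,199) and the knob at (325,318).

```bash
python3 - <<'E'
from h import *
T=np.load('T1.npy')
W=lambda uv,z:onz('wrist',np.array(uv)/1.5,z,T)
for k,uv,z in [('seam',(387,248),.03),('TL',(273,137),.03),('TR',(503,135),.03),('BR',(494,348),.03),('b85',(438.5,298.5),.03),('b69',(442,190.5),.03)]: print(k,W(uv,z))
print('sizes',np.linalg.norm(W((393,298),.03)-W((484,298),.03)),np.linalg.norm(W((402,190),.03)-W((482,190),.03)))
for k,t,w in [('tamper',(384,278),(322,199)),('shaker',(438,243),(452,190)),('needle',(473,300),(446,321)),('knob',(417,335),(325,318))]:
    print(k,tri([ray(*cam('top'),np.array(t)/1.5),ray(*cam('wrist',T),np.array(w)/1.5)]))
c=np.array([.445,.1565])
for z,k,uv in [(.115,'tamper',(322,199)),(.087,'shaker',(452,190)),(.096,'needle',(446,321)),(.110,'knob',(325,318))]: print(k,W(uv,z))
print('mat',[W(u,.006) for u in [(131,205),(217,200),(234,319),(154,325)]])
print('cup',W((138,91),.058))
E
```

```text
seam [0.4478 0.1559 0.03  ]
TL [0.4771 0.2887 0.03  ]
TR [0.5819 0.1241 0.03  ]
BR [0.4203 0.0183 0.03  ]
b85 [0.433  0.0903 0.03  ]
b69 [0.5162 0.1422 0.03  ]
sizes 0.08424953339104335 0.06980901543531949
tamper (array([0.4634, 0.2208, 0.1054]), np.float64(6.900227666249432e-05))
shaker (array([0.5191, 0.1412, 0.0812]), np.float64(0.001368481290154107))
needle (array([0.4328, 0.0914, 0.0957]), np.float64(0.0009507646071961143))
knob (array([0.3816, 0.1725, 0.0883]), np.float64(0.000809327182323659))
tamper [0.4646 0.2199 0.115 ]
shaker [0.5184 0.1434 0.087 ]
needle [0.4325 0.0923 0.096 ]
knob [0.3894 0.1745 0.11  ]
mat [array([0.3519, 0.378 , 0.006 ]), array([0.3987, 0.3119, 0.006 ]), array([0.3033, 0.2447, 0.006 ]), array([0.2552, 0.3096, 0.006 ])]
cup [0.4533 0.3864 0.058 ]
```

Emit:
{"api": "arm_command", "payload": {"deltas": [-0.4, 0.4, 0.7, 0, 0, 0, -0.4, 0.4, 0.7, 0, 0, 0, -0.34, 0.42, 0.7, 0, 0, 0, 0, 0, 0.7, 0, 0, 0, 0, 0, 0.5, 0, 0, 0, 0, 0, 0, 0, 0, 0, 0, 0, 0, 0, 0, 0]}}

```text
time_s: 3.7
position: [0.4317, 0.0923, 0.1442]
orientation: [-179.9, 0.1, 32.1]
wrist_force: [0.9, -0.2, 0.1]
opening: 0.547
finger_force: 0.0
```

```bash
python3 - <<'E'
from h import *
T=pose();print(T[:3,3]);np.save('T2.npy',T)
im=snapshot('wrist');cv2.imwrite('pics/w2.png',cv2.resize(im[:,:,::-1],(768,576),interpolation=cv2.INTER_CUBIC))
E
```

```text
[0.4317 0.0923 0.1442]
```

View pics/w2.png

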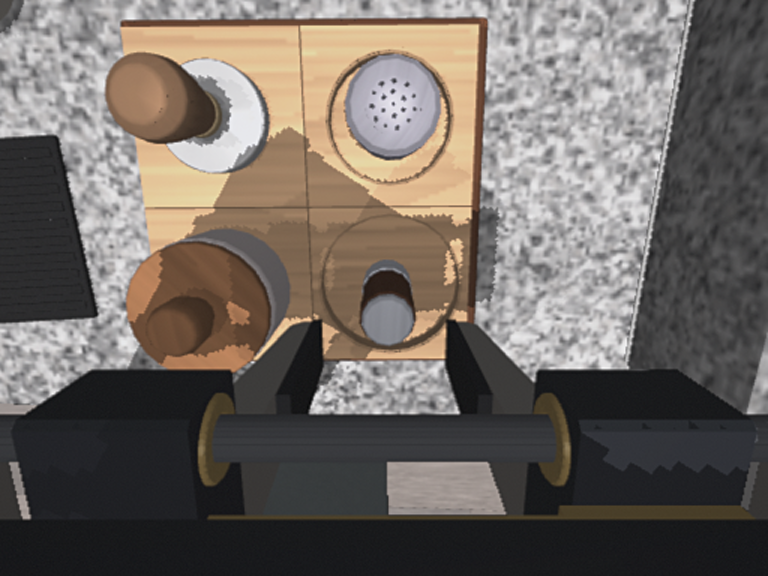

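Needle top at (387,318); bore 85 centre (390,281), bore 69 centre (389,116), seam (308,207), tamper top (148,95), knob top (180,325), shaker can (393,106).

```bash
python3 - <<'E'
from h import *
T=np.load('T2.npy');T1=np.load('T1.npy')
for k,uv,z in [('needle',(387,318),.096),('b85',(390,281),.03),('b69',(389.5,116),.03),('seam',(308,207),.03),('tamper',(152,92),.115),('knob',(180,325),.11),('shaker',(393,106),.079),('tfoot',(216,116),.048)]:
    print(k,onz('wrist',np.array(uv)/1.5,z,T))
for k,a,b in [('tamper',(322,199),(148,95)),('shaker',(452,190),(393,100)),('needle',(446,321),(387,318)),('b85',(438.5,298.5),(390,281)),('b69',(442,190.5),(389.5,116)),('seam',(387,248),(308,207))]:
    print('tri',k,tri([ray(*cam('wrist',T1),np.array(a)/1.5),ray(*cam('wrist',T),np.array(b)/1.5)]))
print(go([.432,.0915,.077],32))
E
```

```text
needle [0.4335 0.0921 0.096 ]
b85 [0.436  0.0911 0.03  ]
b69 [0.516  0.1421 0.03  ]
seam [0.4482 0.1557 0.03  ]
tamper [0.4672 0.2173 0.115 ]
knob [0.3867 0.1693 0.11  ]
shaker [0.5154 0.1404 0.079 ]
tfoot [0.4661 0.2177 0.048 ]
tri tamper (array([0.4644, 0.2203, 0.1106]), np.float64(0.00039738647589127084))
tri shaker (array([0.5185, 0.1418, 0.0751]), np.float64(0.0005166536252038063))
tri needle (array([0.4317, 0.091 , 0.091 ]), np.float64(0.00034875649258130325))
tri b85 (array([0.4346, 0.0908, 0.0303]), np.float64(0.0014851253435369423))
tri b69 (array([0.5162, 0.1421, 0.0291]), np.float64(5.807678437991968e-05))
tri seam (array([0.4478, 0.1558, 0.0287]), np.float64(0.00018501935802549984))
(array([-0.0318, -0.0004,  1.7152]), array([ 0.0039, -0.0075,  0.0133]))
```

Emit:
{"api": "arm_command", "payload": {"deltas": [0.03, 0, 0.45, 0, 0, 0, 0, 0, 0.45, 0, 0, 0, 0, 0, 0.45, 0, 0, 0, 0, 0, 0.33, 0, 0, 0, 0, 0, 0, 0, 0, 0]}}

```text
time_s: 4.17
position: [0.4333, 0.0925, 0.0769]
orientation: [-179.9, 0.1, 32.0]
wrist_force: [-0.8, -0.6, -1.1]
opening: 0.544
finger_force: 0.0
```

Emit:
{"api": "arm_command", "payload": {"deltas": [0, 0, 0, 0, 0, 0, 0, 0, 0, 0, 0, 0, 0, 0, 0, 0, 0, 0, 0, 0, 0, 0, 0, 0, 0, 0, 0, 0, 0, 0, 0, 0, 0, 0, 0, 0, 0, 0, 0, 0, 0, 0, 0, 0, 0, 0, 0, 0], "gripper": 15, "squeeze": 15}}

```text
time_s: 4.83
position: [0.435, 0.092, 0.0789]
orientation: [179.9, -0.1, 32.0]
wrist_force: [0.1, 2.3, 5.7]
opening: 0.302
finger_force: 15.0
```

```bash
python3 - <<'E'
from h import *
print(go([.327,.311,.2],32))
E
```

```text
(array([ 0.6136, -6.0716, -3.0323]), array([ 0.008 , -0.0205, -0.0069]))
```

Emit:
{"api": "arm_command", "payload": {"deltas": [0, 0, -0.4, 0, 0, 0, 0, 0, -0.6, 0, 0, 0, 0, 0, -0.7, 0, 0, 0, 0, 0, -0.7, 0, 0, 0, 0, 0, -0.6, 0, 0, 0, 0.06, -0.4, 0, 0, 0, 0, 0.08, -0.8, 0, 0, 0, 0, 0.08, -0.8, 0, 0, 0, 0, 0.08, -0.8, 0, 0, 0, 0, 0.08, -0.8, 0, 0, 0, 0, 0.08, -0.8, 0, 0, 0, 0, 0.08, -0.8, 0, 0, 0, 0, 0.06, -0.6, 0, 0, 0, 0, 0.02, -0.27, 0, 0, 0, 0, 0, 0, 0.4, 0, 0, 0, 0, 0, 0.6, 0, 0, 0, 0, 0, 0.6, 0, 0, 0, 0, 0, 0.6, 0, 0, 0, 0, 0, 0.4, 0, 0, 0, 0, 0, 0, 0, 0, 0]}}

```text
time_s: 6.5
position: [0.3235, 0.3093, 0.0899]
orientation: [-180.0, 0.4, 32.0]
wrist_force: [-0.7, 0.4, -1.0]
opening: 0.299
finger_force: 15.0
```

```bash
python3 - <<'E'
from h import *
print(go([.327,.311,.070],32));T=pose();np.save('T3.npy',T)
im=snapshot('wrist');cv2.imwrite('pics/w3.png',cv2.resize(im[:,:,::-1],(768,576),interpolation=cv2.INTER_CUBIC))
E
```

```text
(array([0.1009, 0.0098, 0.4961]), array([-0.0025,  0.0635, -0.0062]))
```

View pics/w3.png

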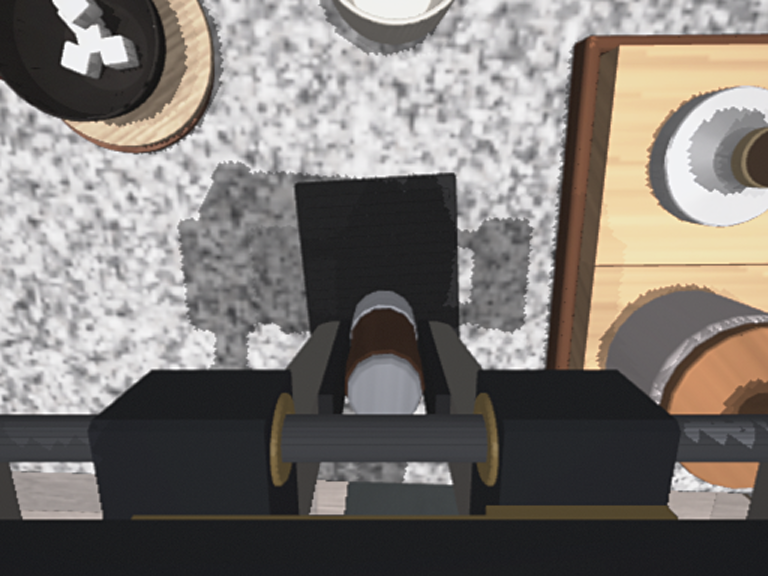

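The needle tool is held upright, with its foot at about (385,305) over the mat. I lower the last 20 mm and release.

Emit:
{"api": "arm_command", "payload": {"deltas": [0.1, 0, 0.3, 0, 0, 0, 0, 0, 0.15, 0, 0, 0, 0, 0, 0.04, 0, 0, 0, 0, 0, 0, 0, 0, 0]}}

```text
time_s: 6.88
position: [0.3298, 0.3131, 0.0742]
orientation: [180.0, -0.0, 32.0]
wrist_force: [-0.1, 0.4, -1.1]
opening: 0.299
finger_force: 15.0
```

Emit:
{"api": "arm_command", "payload": {"deltas": [0, 0, 0, 0, 0, 0, 0, 0, 0, 0, 0, 0, 0, 0, 0, 0, 0, 0, 0, 0, 0, 0, 0, 0, 0, 0, 0, 0, 0, 0, 0, 0, -0.5, 0, 0, 0, 0, 0, -0.7, 0, 0, 0, 0, 0, -0.8, 0, 0, 0, 0, 0, -0.8, 0, 0, 0, 0, 0, 0, 0, 0, 0], "gripper": 50}}

```text
time_s: 7.72
position: [0.3332, 0.315, 0.1927]
orientation: [180.0, -0.7, 32.0]
wrist_force: [0.3, -0.5, 0.2]
opening: 0.543
finger_force: 0.0
```

```bash
python3 - <<'E'
from h import *
print(go([.3827,.1715,.17],32))
E
```

```text
(array([-0.858 ,  3.6986,  0.5595]), array([ 0.0065, -0.1017, -0.0041]))
```

Emit:
{"api": "arm_command", "payload": {"deltas": [-0.2, 0.8, 0, 0, 0, 0, -0.2, 0.9, 0, 0, 0, 0, -0.2, 0.9, 0, 0, 0, 0, -0.16, 0.7, 0.15, 0, 0, 0, -0.1, 0.4, 0.15, 0, 0, 0, 0, 0, 0, 0, 0, 0, 0, 0, 0, 0, 0, 0, 0, 0, 0, 0, 0, 0]}}

```text
time_s: 8.38
position: [0.3787, 0.1698, 0.1738]
orientation: [-180.0, -0.0, 32.0]
wrist_force: [0.1, 0.2, -0.5]
opening: 0.54
finger_force: 0.0
```

```bash
python3 - <<'E'
from h import *
T=pose();print(T[:3,3]);np.save('T4.npy',T)
im=snapshot('wrist');cv2.imwrite('pics/w4.png',cv2.resize(im[:,:,::-1],(768,576),interpolation=cv2.INTER_CUBIC))
E
```

```text
[0.3787 0.1698 0.1738]
```

View pics/w4.png

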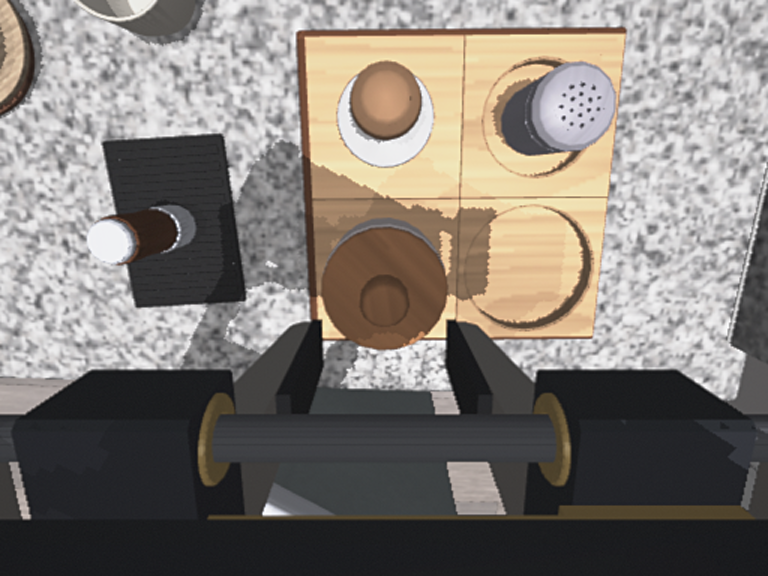

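The needle tool stands on the mat. Knob top is at (385,300), lid centre (384,288), empty 85 bore centre (528,266), seam (461,198), tamper top (386,99).

```bash
python3 - <<'E'
from h import *
T=np.load('T4.npy')
for k,uv,z in [('knob',(385,300),.11),('lid',(384.5,287.5),.081),('b85',(528.5,266.5),.03),('seam',(461,198),.03),('tamper',(386,99),.115),('tfoot',(386,112),.048),('shaker',(573,106),.085),('needle',(112,242),.086)]:
    print(k,onz('wrist',np.array(uv)/1.5,z,T))
print('tri knob',tri([ray(*cam('wrist',T),np.array((385,300))/1.5),ray(*cam('wrist',np.load('T2.npy')),np.array((180,325))/1.5)]))
E
```

```text
knob [0.3836 0.1726 0.11  ]
lid [0.3826 0.1723 0.081 ]
b85 [0.4352 0.0907 0.03  ]
seam [0.4486 0.1549 0.03  ]
tamper [0.4626 0.2215 0.115 ]
tfoot [0.4654 0.2229 0.048 ]
shaker [0.5134 0.1424 0.085 ]
needle [0.3275 0.3106 0.086 ]
tri knob (array([0.3815, 0.1713, 0.1009]), np.float64(0.00011762261434699608))
```

Emit:
{"api": "arm_command", "payload": {"deltas": [0.12, 0, 0.4, 0, 0, 0, 0, 0, 0.45, 0, 0, 0, 0, 0, 0.4, 0, 0, 0, 0, 0, 0.3, 0, 0, 0, 0, 0, 0, 0, 0, 0, 0, 0, 0, 0, 0, 0]}}

```text
time_s: 8.93
position: [0.3824, 0.1726, 0.1117]
orientation: [-180.0, 0.1, 32.1]
wrist_force: [0.4, -0.3, 1.0]
opening: 0.543
finger_force: 0.0
```

Emit:
{"api": "arm_command", "payload": {"deltas": [0, 0, 0.11, 0, 0, 0, 0, 0, 0, 0, 0, 0, 0, 0, 0, 0, 0, 0]}}

```text
time_s: 9.18
position: [0.3833, 0.172, 0.108]
orientation: [180.0, -0.1, 32.0]
wrist_force: [0.4, 0.0, -0.3]
opening: 0.544
finger_force: 0.0
```

Emit:
{"api": "arm_command", "payload": {"deltas": [0, 0, 0, 0, 0, 0, 0, 0, 0, 0, 0, 0, 0, 0, 0, 0, 0, 0, 0, 0, 0, 0, 0, 0, 0, 0, 0, 0, 0, 0, 0, 0, 0, 0, 0, 0, 0, 0, 0, 0, 0, 0], "gripper": 10, "squeeze": 35}}

```text
time_s: 9.77
position: [0.3829, 0.1721, 0.1076]
orientation: [-180.0, -0.0, 32.0]
wrist_force: [-1.5, 2.5, 2.0]
opening: 0.268
finger_force: 35.0
```

```bash
python3 - <<'E'
from h import *
print(go([.4345,.0908,.15],32))
E
```

```text
(array([ 0.0198,  2.4058, -1.0622]), array([-0.0047, -0.0019, -0.007 ]))
```

Emit:
{"api": "arm_command", "payload": {"deltas": [0, 0, -0.2, 0, 0, 0, 0, 0, -0.4, 0, 0, 0, 0, 0, -0.2, 0, 0, 0, 0, 0.3, 0, 0, 0, 0, 0, 0.5, 0, 0, 0, 0, 0, 0.6, 0, 0, 0, 0, 0, 0.5, 0, 0, 0, 0, 0.02, 0.3, 0, 0, 0, 0, 0, 0.2, 0, 0, 0, 0, 0, 0, 0, 0, 0, 0, 0, 0, 0, 0, 0, 0, 0, 0, 0, 0, 0, 0]}}

```text
time_s: 10.77
position: [0.4338, 0.0915, 0.1391]
orientation: [-180.0, 0.0, 32.0]
wrist_force: [0.2, -0.9, -3.5]
opening: 0.266
finger_force: 35.0
```

```bash
python3 - <<'E'
from h import *
print(go([.4345,.0908,.094],32));T=pose();print(T[:3,3]);np.save('T5.npy',T)
im=snapshot('wrist');cv2.imwrite('pics/w5.png',cv2.resize(im[:,:,::-1],(768,576),interpolation=cv2.INTER_CUBIC))
E
```

```text
(array([0.0074, 0.0248, 1.1284]), array([-0.0072,  0.0046, -0.0009]))
[0.4338 0.0915 0.1391]
```

View pics/w5.png

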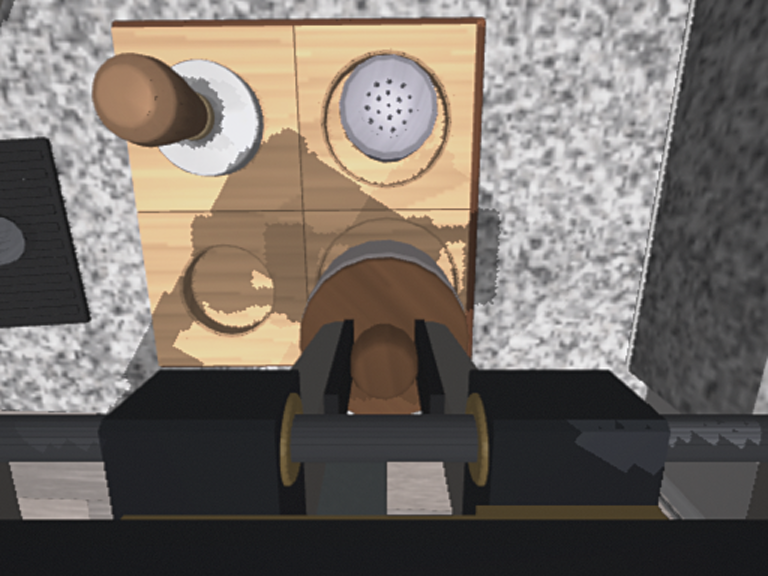

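The pot is held upright in front of the 85 bore (x 319..458). The free 55 bore is centred at (230,290).

Emit:
{"api": "arm_command", "payload": {"deltas": [0.01, 0.02, 0.25, 0, 0, 0, 0, 0, 0.3, 0, 0, 0, 0, 0, 0.25, 0, 0, 0, 0, 0, 0.2, 0, 0, 0, 0, 0, 0.1, 0, 0, 0, 0, 0, 0, 0, 0, 0, 0, 0, 0, 0, 0, 0]}}

```text
time_s: 11.4
position: [0.4353, 0.0904, 0.0954]
orientation: [180.0, -0.0, 32.0]
wrist_force: [0.4, -0.2, -4.1]
opening: 0.266
finger_force: 35.0
```

Emit:
{"api": "arm_command", "payload": {"deltas": [0, 0, 0.03, 0, 0, 0, 0, 0, 0, 0, 0, 0]}}

```text
time_s: 11.57
position: [0.4355, 0.0903, 0.0945]
orientation: [180.0, -0.0, 32.0]
wrist_force: [0.2, 1.0, -3.5]
opening: 0.264
finger_force: 35.0
```

Emit:
{"api": "arm_command", "payload": {"deltas": [0, 0, 0, 0, 0, 0, 0, 0, 0, 0, 0, 0, 0, 0, 0, 0, 0, 0, 0, 0, 0, 0, 0, 0, 0, 0, 0, 0, 0, 0, 0, 0, -0.4, 0, 0, 0, 0, 0, -0.6, 0, 0, 0, 0, 0, -0.6, 0, 0, 0, 0, 0, -0.4, 0, 0, 0, 0, 0, 0, 0, 0, 0], "gripper": 62}}

```text
time_s: 12.4
position: [0.4378, 0.0902, 0.1781]
orientation: [179.7, -0.4, 32.0]
wrist_force: [0.4, 0.1, 0.3]
opening: 0.677
finger_force: 0.0
```

```bash
python3 - <<'E'
from h import *
T=np.load('T5.npy')
print('b55',onz('wrist',np.array((230.5,290))/1.5,.03,T),'shaker',onz('wrist',np.array((388,106))/1.5,.079,T))
print(go([.515,.142,.15],32))
E
```

```text
b55 [0.3836 0.1694 0.03  ] shaker [0.5158 0.141  0.079 ]
(array([ 2.3185, -0.0812,  0.7163]), array([ 0.0375, -0.0521, -0.0052]))
```

Over to the shaker (opening 62 for a 44 mm can).

Emit:
{"api": "arm_command", "payload": {"deltas": [0.5, 0, 0.1, 0, 0, 0, 0.7, -0.03, 0.1, 0, 0, 0, 0.7, -0.03, 0.1, 0, 0, 0, 0.42, -0.02, 0.1, 0, 0, 0, 0, 0, 0, 0, 0, 0, 0, 0, 0, 0, 0, 0, 0, 0, 0, 0, 0, 0]}}

```text
time_s: 12.98
position: [0.5111, 0.1418, 0.1573]
orientation: [-180.0, 0.1, 32.0]
wrist_force: [-0.0, -0.4, 0.2]
opening: 0.672
finger_force: 0.0
```

```bash
python3 - <<'E'
from h import *
T=pose();print(T[:3,3]);np.save('T6.npy',T)
im=snapshot('wrist');cv2.imwrite('pics/w6.png',cv2.resize(im[:,:,::-1],(768,576),interpolation=cv2.INTER_CUBIC))
im=snapshot('top');cv2.imwrite('pics/t6.png',cv2.resize(im[120:260,200:360,::-1],(768,672),interpolation=cv2.INTER_CUBIC)[:600])
E
```

```text
[0.5111 0.1418 0.1573]
```

View pics/w6.png

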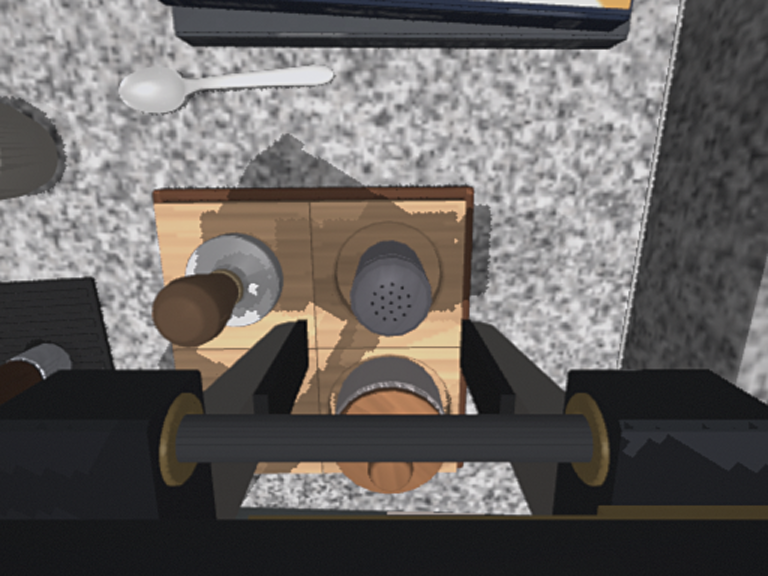

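The pot sits in the 85 bore. Shaker rim centre is about (391,294), and the 69 bore centre is (388,273).

```bash
python3 - <<'E'
from h import *
T=np.load('T6.npy')
p=onz('wrist',np.array((391.5,295))/1.5,.081,T);print(p,onz('wrist',np.array((388,273))/1.5,.03,T),onz('wrist',np.array((193,311))/1.5,.115,T))
print(go([p[0],p[1],.067],32))
E
```

```text
[0.517  0.1411 0.081 ] [0.5165 0.1425 0.03  ] [0.4709 0.2186 0.115 ]
(array([0.1124, 0.0853, 2.2761]), array([-0.0011,  0.0048, -0.0099]))
```

Emit:
{"api": "arm_command", "payload": {"deltas": [0.09, 0.08, 0.4, 0, 0, 0, 0, 0, 0.5, 0, 0, 0, 0, 0, 0.5, 0, 0, 0, 0, 0, 0.4, 0, 0, 0, 0, 0, 0.3, 0, 0, 0, 0, 0, 0.1, 0, 0, 0, 0, 0, 0, 0, 0, 0, 0, 0, 0, 0, 0, 0]}}

```text
time_s: 13.75
position: [0.5174, 0.1412, 0.071]
orientation: [180.0, -0.1, 31.9]
wrist_force: [-0.3, -0.2, 0.2]
opening: 0.672
finger_force: 0.0
```

Emit:
{"api": "arm_command", "payload": {"deltas": [0, 0, 0, 0, 0, 0, 0, 0, 0, 0, 0, 0, 0, 0, 0, 0, 0, 0, 0, 0, 0, 0, 0, 0, 0, 0, 0, 0, 0, 0, 0, 0, 0, 0, 0, 0], "gripper": 30, "squeeze": 18}}

```text
time_s: 14.25
position: [0.5176, 0.1415, 0.0711]
orientation: [180.0, -0.1, 32.0]
wrist_force: [-0.9, 0.5, 5.4]
opening: 0.466
finger_force: 18.0
```

```bash
python3 - <<'E'
from h import *
print(go([.384,.171,.067],32))
E
```

```text
(array([-2.4433, -2.3939,  0.097 ]), array([ 0.0046, -0.0108, -0.0052]))
```

Emit:
{"api": "arm_command", "payload": {"deltas": [0, 0, -0.4, 0, 0, 0, 0, 0, -0.7, 0, 0, 0, 0, 0, -0.7, 0, 0, 0, 0, 0, -0.6, 0, 0, 0, 0, 0, -0.4, 0, 0, 0, -0.4, -0.4, 0, 0, 0, 0, -0.6, -0.6, 0, 0, 0, 0, -0.6, -0.6, 0, 0, 0, 0, -0.5, -0.5, 0, 0, 0, 0, -0.35, -0.29, 0, 0, 0, 0, 0, 0, 0.4, 0, 0, 0, 0, 0, 0.6, 0, 0, 0, 0, 0, 0.6, 0, 0, 0, 0, 0, 0.2, 0, 0, 0, 0, 0, 0, 0, 0, 0, 0, 0, 0, 0, 0, 0, 0, 0, 0, 0, 0, 0]}}

```text
time_s: 15.67
position: [0.3843, 0.1707, 0.1114]
orientation: [179.9, -0.1, 32.0]
wrist_force: [-0.2, -1.3, -1.2]
opening: 0.464
finger_force: 18.0
```

```bash
python3 - <<'E'
from h import *
print(go([.3838,.1712,.071],32));T=pose();print(T[:3,3]);np.save('T7.npy',T)
im=snapshot('wrist');cv2.imwrite('pics/w7.png',cv2.resize(im[:,:,::-1],(768,576),interpolation=cv2.INTER_CUBIC))
E
```

```text
(array([-0.0048, -0.0188,  1.0111]), array([ 0.0076, -0.0156, -0.0062]))
[0.3843 0.1707 0.1114]
```

View pics/w7.png

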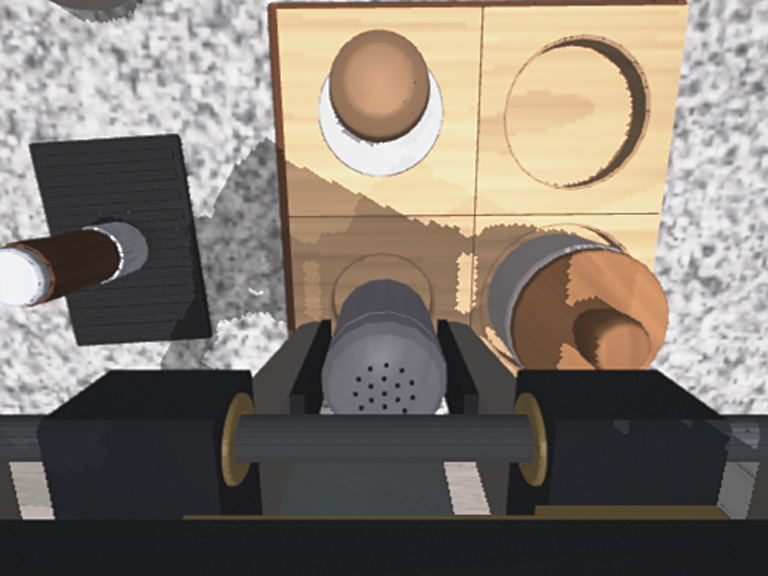

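The shaker is held over the 55 bore (x 333..432, far edge y 253). The pot is in the 85 bore.

```bash
python3 - <<'E'
from h import *
T=np.load('T7.npy')
for n,uv in [('L',(333,290)),('R',(432,290)),('far',(382,253)),('69L',(504,112)),('69R',(649,112)),('69T',(578,35)),('69B',(575,189))]: 
    print(n,onz('wrist',np.array(uv)/1.5,.03,T)[:2])
v=T[:2,0]; far=onz('wrist',np.array((382,253))/1.5,.03,T)[:2]; print('c55',far-.0275*v)
E
```

```text
L [0.3751 0.1973]
R [0.4032 0.1522]
far [0.4061 0.1857]
69L [0.4969 0.172 ]
69R [0.5344 0.1119]
69T [0.543  0.1624]
69B [0.486  0.1198]
c55 [0.3827 0.1711]
```

Emit:
{"api": "arm_command", "payload": {"deltas": [-0.02, -0.02, 0.25, 0, 0, 0, 0, 0, 0.25, 0, 0, 0, 0, 0, 0.25, 0, 0, 0, 0, 0, 0.15, 0, 0, 0, 0, 0, 0.1, 0, 0, 0, 0, 0, 0, 0, 0, 0, 0, 0, 0, 0, 0, 0]}}

```text
time_s: 16.3
position: [0.3816, 0.1711, 0.0701]
orientation: [-179.9, 0.1, 32.0]
wrist_force: [-4.3, 1.5, 4.6]
opening: 0.468
finger_force: 18.0
```

Down at z 0.070 with light contact: on the floor. Release, rise.

Emit:
{"api": "arm_command", "payload": {"deltas": [0, 0, 0, 0, 0, 0, 0, 0, 0, 0, 0, 0, 0, 0, 0, 0, 0, 0, 0, 0, 0, 0, 0, 0, 0, 0, -0.4, 0, 0, 0, 0, 0, -0.7, 0, 0, 0, 0, 0, -0.8, 0, 0, 0, 0, 0, -0.8, 0, 0, 0, 0, 0, -0.2, 0, 0, 0, 0, 0, 0, 0, 0, 0], "gripper": 56}}

```text
time_s: 17.13
position: [0.3842, 0.1711, 0.1889]
orientation: [179.8, -0.3, 32.0]
wrist_force: [-0.2, -0.5, 0.8]
opening: 0.611
finger_force: 0.0
```

```bash
python3 - <<'E'
from h import *
print(go([.464,.222,.16],32))
E
```

```text
(array([ 2.3628, -0.0262,  0.7373]), array([ 0.0224, -0.0484, -0.0063]))
```

Emit:
{"api": "arm_command", "payload": {"deltas": [0.5, 0, 0, 0, 0, 0, 0.7, 0, 0, 0, 0, 0, 0.7, 0, 0.2, 0, 0, 0, 0.46, 0, 0.3, 0, 0, 0, 0, 0, 0, 0, 0, 0, 0, 0, 0, 0, 0, 0, 0, 0, 0, 0, 0, 0]}}

```text
time_s: 17.72
position: [0.4609, 0.2203, 0.1649]
orientation: [-179.9, 0.2, 32.0]
wrist_force: [-0.2, 0.2, -0.0]
opening: 0.609
finger_force: 0.0
```

```bash
python3 - <<'E'
from h import *
T=pose();print(T[:3,3]);np.save('T8.npy',T)
im=snapshot('wrist');cv2.imwrite('pics/w8.png',cv2.resize(im[:,:,::-1],(768,576),interpolation=cv2.INTER_CUBIC))
E
```

```text
[0.4609 0.2203 0.1649]
```

View pics/w8.png

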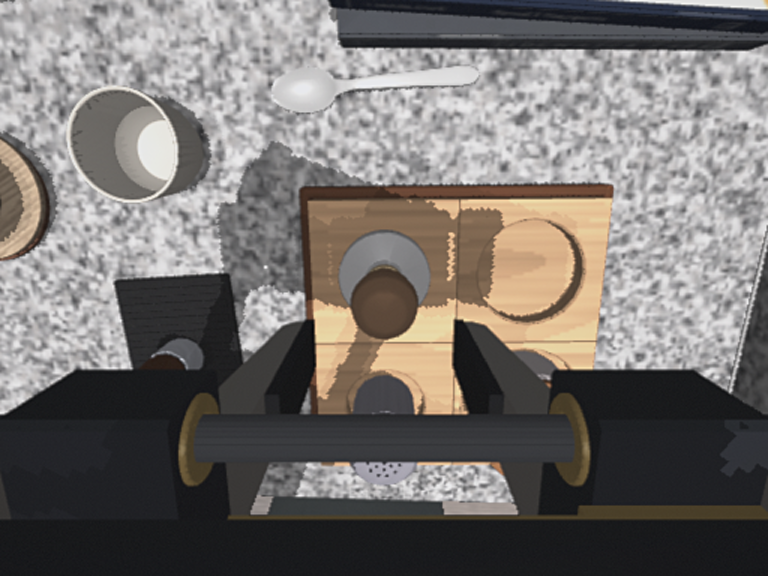

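Handle centre (384,303), foot disc (384,277), empty 69 bore (529,270). The shaker stands in the 55 bore, and the cup is untouched.

```bash
python3 - <<'E'
from h import *
T=np.load('T8.npy')
for uv,z in [((384,303),.107),((384,277),.048),((529.5,270.5),.03)]: print(onz('wrist',np.array(uv)/1.5,z,T))
print(go([.464,.2215,.0955],32))
E
```

```text
[0.4656 0.2236 0.107 ]
[0.4647 0.2231 0.048 ]
[0.5152 0.1424 0.03  ]
(array([0.0773, 0.0137, 1.7521]), array([-0.0035,  0.0123, -0.0073]))
```

Emit:
{"api": "arm_command", "payload": {"deltas": [0.1, 0, 0.4, 0, 0, 0, 0, 0, 0.5, 0, 0, 0, 0, 0, 0.45, 0, 0, 0, 0, 0, 0.3, 0, 0, 0, 0, 0, 0.1, 0, 0, 0, 0, 0, 0, 0, 0, 0, 0, 0, 0, 0, 0, 0]}}

```text
time_s: 18.35
position: [0.466, 0.2229, 0.097]
orientation: [180.0, -0.1, 32.0]
wrist_force: [-0.4, 0.2, 0.5]
opening: 0.61
finger_force: 0.0
```

Emit:
{"api": "arm_command", "payload": {"deltas": [0, 0, 0, 0, 0, 0, 0, 0, 0, 0, 0, 0, 0, 0, 0, 0, 0, 0, 0, 0, 0, 0, 0, 0, 0, 0, 0, 0, 0, 0, 0, 0, 0, 0, 0, 0, 0, 0, 0, 0, 0, 0], "gripper": 15, "squeeze": 35}}

```text
time_s: 18.93
position: [0.466, 0.2233, 0.0968]
orientation: [-180.0, -0.1, 32.0]
wrist_force: [-0.9, 2.7, 5.3]
opening: 0.348
finger_force: 35.0
```

```bash
python3 - <<'E'
from h import *
print(go([.5153,.142,.15],32))
E
```

```text
(array([-0.0282,  2.376 , -1.3292]), array([-0.0006, -0.0094, -0.0059]))
```

Emit:
{"api": "arm_command", "payload": {"deltas": [0, 0, -0.2, 0, 0, 0, 0, 0, -0.4, 0, 0, 0, 0, 0, -0.2, 0, 0, 0, 0, 0.3, 0, 0, 0, 0, 0, 0.5, 0, 0, 0, 0, 0, 0.6, 0, 0, 0, 0, -0.03, 0.5, 0, 0, 0, 0, 0, 0.3, 0, 0, 0, 0, 0, 0.18, 0, 0, 0, 0, 0, 0, 0.3, 0, 0, 0, 0, 0, 0.3, 0, 0, 0, 0, 0, 0, 0, 0, 0, 0, 0, 0, 0, 0, 0, 0, 0, 0, 0, 0, 0]}}

```text
time_s: 20.1
position: [0.5143, 0.1422, 0.1037]
orientation: [-180.0, 0.1, 32.0]
wrist_force: [0.3, 0.6, -3.4]
opening: 0.347
finger_force: 35.0
```

```bash
python3 - <<'E'
from h import *
print(go([.5153,.142,.083],32));T=pose();print(T[:3,3]);np.save('T9.npy',T)
im=snapshot('wrist');cv2.imwrite('pics/w9.png',cv2.resize(im[:,:,::-1],(768,576),interpolation=cv2.INTER_CUBIC))
E
```

```text
(array([0.0189, 0.017 , 0.5172]), array([-0.0051,  0.0075,  0.0035]))
[0.5143 0.1422 0.1037]
```

View pics/w9.png

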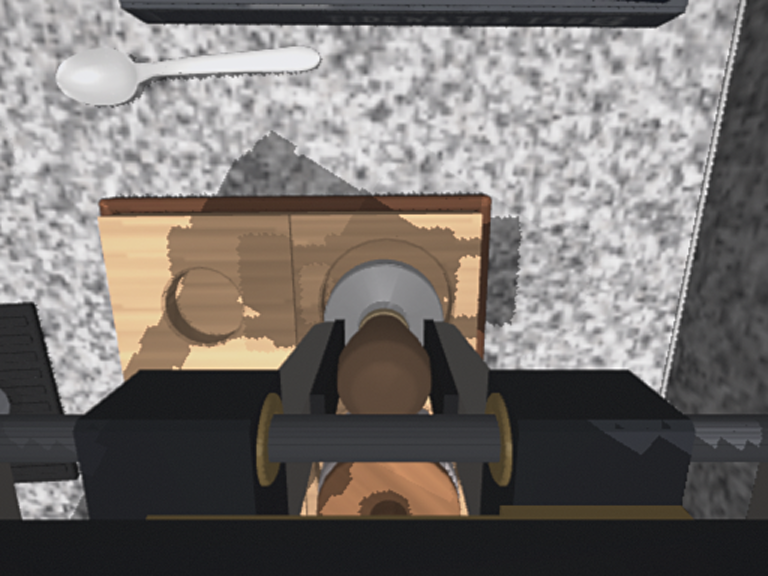

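The tamper is over the 69 bore (x 321..452, far edge 239). The empty 41 bore is centred at (204,305).

Emit:
{"api": "arm_command", "payload": {"deltas": [0.02, 0.02, 0.2, 0, 0, 0, 0, 0, 0.2, 0, 0, 0, 0, 0, 0.1, 0, 0, 0, 0, 0, 0.03, 0, 0, 0, 0, 0, 0, 0, 0, 0, 0, 0, 0, 0, 0, 0]}}

```text
time_s: 20.65
position: [0.5159, 0.1414, 0.0831]
orientation: [-180.0, 0.0, 32.0]
wrist_force: [-2.8, 0.2, 2.3]
opening: 0.349
finger_force: 35.0
```

```bash
python3 - <<'E'
from h import *
T=np.load('T9.npy')
print('b41',onz('wrist',np.array((204,305))/1.5,.03,T),onz('wrist',np.array((386,239))/1.5,.03,T)[:2]-.0345*T[:2,0])
print(np.linalg.norm(onz('wrist',np.array((163,305))/1.5,.03,T)-onz('wrist',np.array((244,305))/1.5,.03,T)))
E
```

```text
b41 [0.4642 0.2223 0.03  ] [0.5149 0.1417]
0.042434165821464934
```

Emit:
{"api": "arm_command", "payload": {"deltas": [0, 0, 0, 0, 0, 0, 0, 0, 0, 0, 0, 0, 0, 0, 0, 0, 0, 0, 0, 0, 0, 0, 0, 0, 0, 0, -0.4, 0, 0, 0, 0, 0, -0.7, 0, 0, 0, 0, 0, -0.8, 0, 0, 0, 0, 0, -0.6, 0, 0, 0, 0, 0, 0, 0, 0, 0, 0, 0, 0, 0, 0, 0], "gripper": 52}}

```text
time_s: 21.48
position: [0.5173, 0.1413, 0.1846]
orientation: [179.9, -0.2, 32.0]
wrist_force: [-0.3, -0.4, -0.6]
opening: 0.568
finger_force: 0.0
```

```bash
python3 - <<'E'
from h import *
print(go([.328,.311,.14],32))
E
```

```text
(array([-1.7731, -6.1078,  1.0971]), array([ 0.017 , -0.0285, -0.0061]))
```

Emit:
{"api": "arm_command", "payload": {"deltas": [-0.15, -0.5, 0, 0, 0, 0, -0.23, -0.8, 0, 0, 0, 0, -0.23, -0.8, 0, 0, 0, 0, -0.23, -0.8, 0, 0, 0, 0, -0.23, -0.8, 0, 0, 0, 0, -0.23, -0.8, 0, 0, 0, 0, -0.23, -0.8, 0.3, 0, 0, 0, -0.15, -0.5, 0.4, 0, 0, 0, -0.08, -0.3, 0.3, 0, 0, 0, 0, 0, 0, 0, 0, 0, 0, 0, 0, 0, 0, 0, 0, 0, 0, 0, 0, 0]}}

```text
time_s: 22.48
position: [0.3277, 0.3105, 0.1429]
orientation: [180.0, 0.0, 31.9]
wrist_force: [0.2, 0.6, 0.3]
opening: 0.564
finger_force: 0.0
```

```bash
python3 - <<'E'
from h import *
T=pose();print(T[:3,3]);np.save('T10.npy',T)
im=snapshot('wrist');cv2.imwrite('pics/w10.png',cv2.resize(im[:,:,::-1],(768,576),interpolation=cv2.INTER_CUBIC))
E
```

```text
[0.3277 0.3105 0.1429]
```

View pics/w10.png

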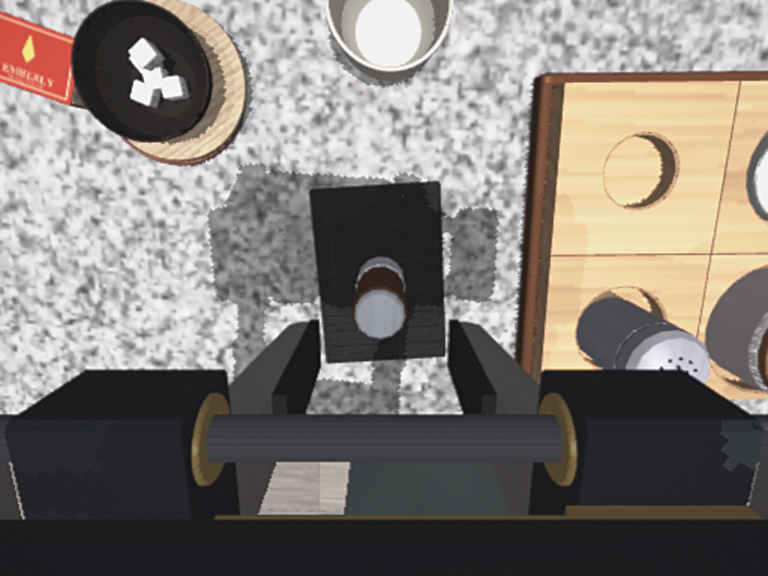

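The needle top is at (380,313) on the mat, and the 41 bore is centred at (641,171).

```bash
python3 - <<'E'
from h import *
T=np.load('T10.npy')
p=onz('wrist',np.array((380,313))/1.5,.086,T);print(p,onz('wrist',np.array((641,171))/1.5,.03,T))
print(go([p[0],p[1],.068],32))
E
```

```text
[0.3275 0.3129 0.086 ] [0.4633 0.222  0.03  ]
(array([ 0.0133, -0.0596,  1.8854]), array([ 0.003 , -0.0065, -0.0149]))
```

Emit:
{"api": "arm_command", "payload": {"deltas": [0.02, -0.06, 0.45, 0, 0, 0, 0, 0, 0.5, 0, 0, 0, 0, 0, 0.45, 0, 0, 0, 0, 0, 0.35, 0, 0, 0, 0, 0, 0.13, 0, 0, 0, 0, 0, 0, 0, 0, 0, 0, 0, 0, 0, 0, 0]}}

```text
time_s: 23.12
position: [0.3276, 0.3134, 0.0686]
orientation: [180.0, -0.1, 31.9]
wrist_force: [-0.3, -0.3, 0.5]
opening: 0.566
finger_force: 0.0
```

Emit:
{"api": "arm_command", "payload": {"deltas": [0, 0, 0, 0, 0, 0, 0, 0, 0, 0, 0, 0, 0, 0, 0, 0, 0, 0, 0, 0, 0, 0, 0, 0, 0, 0, 0, 0, 0, 0, 0, 0, 0, 0, 0, 0, 0, 0, 0, 0, 0, 0], "gripper": 15, "squeeze": 15}}

```text
time_s: 23.7
position: [0.3271, 0.3137, 0.0683]
orientation: [180.0, -0.1, 32.0]
wrist_force: [0.5, -0.8, 3.9]
opening: 0.297
finger_force: 15.0
```

```bash
python3 - <<'E'
from h import *
print(go([.464,.2222,.13],32))
E
```

```text
(array([ 1.6943,  3.7521, -1.5384]), array([ 0.002 , -0.0097, -0.0049]))
```

Emit:
{"api": "arm_command", "payload": {"deltas": [0, 0, -0.4, 0, 0, 0, 0, 0, -0.7, 0, 0, 0, 0, 0, -0.6, 0, 0, 0, 0.2, 0.4, 0, 0, 0, 0, 0.35, 0.8, 0, 0, 0, 0, 0.35, 0.8, 0, 0, 0, 0, 0.35, 0.8, 0, 0, 0, 0, 0.3, 0.6, 0, 0, 0, 0, 0.14, 0.35, 0, 0, 0, 0, 0, 0, 0.3, 0, 0, 0, 0, 0, 0.4, 0, 0, 0, 0, 0, 0.2, 0, 0, 0, 0, 0, 0, 0, 0, 0, 0, 0, 0, 0, 0, 0, 0, 0, 0, 0, 0, 0]}}

```text
time_s: 24.95
position: [0.4631, 0.2226, 0.1002]
orientation: [180.0, -0.0, 32.0]
wrist_force: [0.3, 0.4, -0.3]
opening: 0.297
finger_force: 15.0
```

```bash
python3 - <<'E'
from h import *
print(go([.464,.2222,.0783],32));T=pose();print(T[:3,3]);np.save('T11.npy',T)
im=snapshot('wrist');cv2.imwrite('pics/w11.png',cv2.resize(im[:,:,::-1],(768,576),interpolation=cv2.INTER_CUBIC))
E
```

```text
(array([0.0148, 0.0208, 0.5465]), array([ 0.0003, -0.0032,  0.0027]))
[0.4631 0.2226 0.1002]
```

View pics/w11.png

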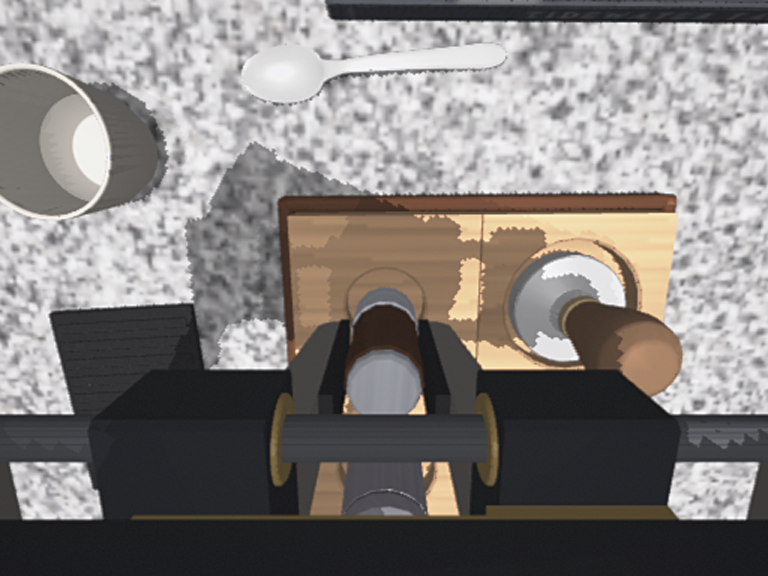

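The needle foot (x 355..416) is centred on the 41 bore (x 347..425). The tamper sits in the 69 bore.

Emit:
{"api": "arm_command", "payload": {"deltas": [0.01, 0.01, 0.2, 0, 0, 0, 0, 0, 0.2, 0, 0, 0, 0, 0, 0.1, 0, 0, 0, 0, 0, 0.04, 0, 0, 0, 0, 0, 0, 0, 0, 0, 0, 0, 0, 0, 0, 0]}}

```text
time_s: 25.5
position: [0.4639, 0.2218, 0.0783]
orientation: [-180.0, 0.0, 32.0]
wrist_force: [-1.6, -0.4, 2.9]
opening: 0.3
finger_force: 15.0
```

```bash
python3 - <<'E'
from h import *
T=np.load('T11.npy');print(onz('wrist',np.array((386,267))/1.5,.03,T)[:2]-.0205*T[:2,0])
E
```

```text
[0.464  0.2223]
```

On the floor at the expected height. Release, rise, and back off for a last look.

Emit:
{"api": "arm_command", "payload": {"deltas": [0, 0, 0, 0, 0, 0, 0, 0, 0, 0, 0, 0, 0, 0, 0, 0, 0, 0, 0, 0, 0, 0, 0, 0, 0, 0, -0.4, 0, 0, 0, 0, 0, -0.7, 0, 0, 0, 0, 0, -0.9, 0, 0, 0, 0, 0, -0.9, 0, 0, 0, 0, 0, -0.9, 0, 0, 0, 0, 0, -0.9, 0, 0, 0, -0.4, 0.3, 0, 0, 0, 0, -0.4, 0.3, 0, 0, 0, 0, 0, 0.3, 0, 0, 0, 0, 0, 0.3, 0, 0, 0, 0, 0, 0, 0, 0, 0, 0, 0, 0, 0, 0, 0, 0, 0, 0, 0, 0, 0, 0], "gripper": 50}}

```text
time_s: 26.92
position: [0.4623, 0.1645, 0.2657]
orientation: [-180.0, 0.0, 32.0]
wrist_force: [-0.6, -0.3, 0.3]
opening: 0.547
finger_force: 0.0
```

```bash
python3 - <<'E'
from h import *
T=pose();print(T[:3,3]);np.save('T12.npy',T)
w=snapshot('wrist')[:,:,::-1];s=snapshot('scene')[:,:,::-1]
a=cv2.resize(w[20:270,60:360],(400,333),interpolation=cv2.INTER_CUBIC);b=cv2.resize(s[140:300,150:370],(400,291),interpolation=cv2.INTER_CUBIC)
im=np.zeros((340,800,3),np.uint8);im[:333,:400]=a;im[:291,400:]=b;cv2.imwrite('pics/fin.png',im)
E
```

```text
[0.4623 0.1645 0.2657]
```

View pics/fin.png

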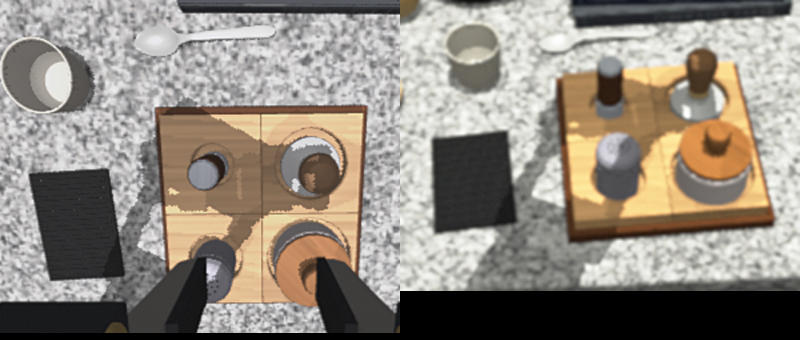

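All four pieces stand in their bores: needle far-left, tamper far-right, shaker near-left, pot near-right. The cup is in place. A quick height check by reprojection comes before handing in.

```bash
python3 - <<'E'
from h import *
c=lambda p:((proj('scene',p)-[150,140])/.55+[400,0])
for k,p in dict(knob=(.4355,.0903,.096),knob_high=(.4355,.0903,.110),shaker=(.3816,.1711,.087),tamper=(.5155,.1414,.101),needle=(.464,.222,.096)).items(): print(k,c(p))
from cell import workorder
print(workorder.job_done())
E
```

```text
knob [718.4511 125.7524]
knob_high [719.9735 116.679 ]
shaker [617.5482 140.7048]
tamper [702.4686  49.3999]
needle [609.0501  59.4179]
the job is handed in; nothing more can be done
None
```

The job is handed in after about 27 s of the 136 s: the last pictures show all four pieces upright in their own bores and the cup in its place, but no verdict came back.

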